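# Push the tip box home in its loading lane

## Robot

A 7-joint arm with a two-finger parallel gripper is mounted at the origin on a cart in front of the work surface, level with it; the furniture and walls round the work are solid. World frame = base frame: x ahead of the robot, y to its left, z up, the work surface at z = 0. Lengths are in mm, angles in rad, forces in N, time in s.
With the tool pointing down it reaches from about 400 to 850 mm from the base axis. Payload 10.4 kg.
Tool frame: the origin (TCP) lies midway between the tips of the shut fingers; the grasp point (between the pads) lies 19 mm behind it; z points along the fingers, y is the line along which they close (so a half turn about z gives the same grasp; the last joint's range is limited). The gripper opens to 85 mm and grips with 20 to 120 N. Pads are 22 mm wide; open, the fingers measure 114 mm over their backs; the gripper's body (76 mm by 85 mm) begins 54 mm behind the grasp point. The pads swing forward as they close: fully open they stand 13 mm farther back than shut.
Start: joints at [1.321, 0.332, -0.065, 1.46, 0.022, 1.35, -0.088], TCP at [140.559, -609.013, 210.538] pointing down, gripper open.
Joint ranges: [-2.6, 2.6], [-0.5, 2.12], [-1.47, 1.34], [0.16, 2.42], [-1.27, 4.41], [0.06, 2.06], [-2.6, 2.6]. Speed limits (rad/s): [2.22, 2.22, 2.79, 2.79, 3.14, 3.14, 3.14].

## Interface

Orientations are given as a unit quaternion [x, y, z, w].
In Python, from bench import sense, eyes, robot gives the robot as it stands. The module is installed in compiled form; this text tells all that it offers.
- The arm moves only by the shell command python3 -m pendant 'ROWS' [OPENING] [FORCE]. ROWS is JSON, a list of rows, each a list of 6 numbers: the shift along the tool's x, y, z in mm, then the turn, a rotation vector about the tool's x, y, z in rad. A call has 1 to 8 rows; each row is the pose to reach, as a shift and turn from the pose commanded when the call began, along the tool's axes at that moment; what a row does not reach only later rows make up. A row lasts 1/12 s, in which the tool goes at most 41.7 mm and 7.16 degrees, less where a joint would pass 70% of its speed; a pose out of reach is approached as far as the arm can. A call with a gripper value outside its range is refused whole. OPENING is the opening, from 0 (shut) to 1 (fully open), set as the call begins (- or left out, the last holds). The fingers move at their own pace and stop on an object; FORCE is the grip in N (left out, the last holds). Time passes only in rows, so rows that repeat a pose let the fingers close. It gives the time, the measured TCP pose, the force, the opening and the grip force at its end, in the units of the state.
- sense(): the state, without advancing time (a new reading comes with each control period).
- eyes.camera(name): name is "side" or "top"; returns a dict with "pixels" (420x560x3 uint8, red, green, blue), "range_z" (420x560 float32, mm along the optical axis (not along the pixel's ray), 0 where there is no reading), "intrinsics" (3x3 intrinsics, pixels), "xyz" and "attitude" of the camera in the world. Camera axes: x right, y down, z forward; pixel columns grow to the right and rows downward; lengths in mm; the calibration is good to about 2 mm. A picture is of the moment at which its call begins.
- robot.close_job(): hands the job in; it is judged then, once.
Trained networks look in the newest picture that a camera, given by its name, has taken for a name from the list of things; names that differ only in an ending like _2 or _b are one class to them, and where a whole thing is asked for, a point or a joint stands for the part that bears it (a point fixed in the world has none). Each returns a list of dicts, best first, with "score" (0 to 1); they miss things now and then, are a little off and sometimes report something else, mostly with a low value. They report only what shows in the picture. A call takes as long as a camera call. They do not tell look-alikes from the thing itself.
- eyes.cut_out(query, camera): "mask" (420x560 bool, what is visible of it) and "location" ([column, row] in pixels, amid what is visible of it).
- eyes.landmark_of(query, camera): "location" ([column, row] in pixels: a listed point, or the origin of a listed thing).
The state is a dict: "time": time; "qpos": joint angles; "dq": joint speeds; "joint_efforts": joint torques, N m; "position": TCP position; "eef_rot": TCP orientation; "force": force on the tool from outside, world axes, zero at the start; "ft_torque": the same for the moment, N m; "finger_gap": finger opening in mm; "grip_force": force on a finger pad.
Only numpy, scipy, OpenCV 4.12 (cv2) and the standard library are available. Lean on these libraries where they do the work, as an engineer would, in place of code of your own. Each camera call takes 0.05 s, during which the arm holds its last target. There are 200 camera calls.

## Task

Push the closed pipette tip box that stands before the mouth of the loading lane along the worktop, into the lane and on between the two guide rails until it is fully home against the end stop. Neither the box nor the gripper may touch either rail, and the box is only to be pushed: do not grip it, lift it or tip it. Leave the bottles, jar, film roll, dish and pen around the lane where they are.

Things in the scene. Friction and masses are not known exactly. Their poses are not given: they have to be found in the camera images.
- lane: Loading lane fixed to the worktop: two low straight aluminium rails ending at a stop block. Origin on the worktop at the middle of the stop's inner face. x: along the lane from the open mouth to the stop, roughly to the robot's left; y: across it, towards the robot; z up. The stop is 34 mm high, 126 mm wide, inner face at x = 0. The lane floor is the bare worktop (z = 0).
- rail_far: Rail on the side away from the robot: 14 mm wide, 16 mm high, 200 mm long (lane x = -200 to 0), its inner face at lane y = -49 mm, so 98 mm from the other rail. Origin under the rail's centre line at the stop end.
- rail_near: Rail on the robot's side: same shape, its inner face at lane y = +49 mm. Origin under the rail's centre line at the stop end.
- lane_mouth (a point): Point on the worktop midway between the free ends of the two rails: the open mouth of the lane, 200 mm before the stop. The worktop before it is clear.
- tip_box: Closed pipette tip box (lid fixed shut), about 0.3 kg, upright, free to slide. Origin at the underside. Solid 118 mm along its y (-59 to 59), 80 mm along its x (-42 to 38), 63 mm high; lid lip and hinge stand out a few mm on the long sides, above the rails. Starts 20 to 65 mm before the mouth, y axis along the lane's x within 0.2 rad, within 22 mm of the centre line; centred it has 9 mm to each rail.
- amber_bottle: Bystander, loose: amber screw-cap reagent bottle, 50 mm diameter, 98 mm tall, beside the far rail. Origin at the centre of its underside.
- dropper_bottle: Bystander, loose: pale dropper bottle with a screw cap, 42 mm diameter, 99 mm tall, beside the far rail, nearer the mouth. Origin at the centre of its underside.
- low_jar: Bystander, loose: low white screw jar, 71 mm diameter, 28 mm tall, behind the end stop. Origin at the centre of its underside.
- film: Bystander, loose: roll of sealing film standing on its end, 84 mm diameter, 52 mm tall, beyond the far rail near the end stop. Origin at the centre of its underside.
- dish: Bystander, loose: petri dish, 61 mm diameter, 14 mm tall, beside the near rail, on the robot's side. Origin at the centre of its underside.
- pen: Bystander, loose: slim pen lying flat, 145 mm long along its y axis, on the robot's side, near the end stop. Origin at the centre of its underside.
Things that resemble listed ones, but are neither listed nor needed, are in the scene too. Leave any orange or purple look-alike of the tip_box alone.

How it is judged (in metres and radians):
On the way:
1. the box has entered the mouth of the lane, square between the rails (y of tip_box in the frame of lane between -0.012 and 0.012 m and angle between the y axis of tip_box and the x axis of lane, either way round below 0.15 rad and x of tip_box in the frame of lane above -0.24 m), for 0.1 s.
At the end, for the whole second after the job is handed in: The tip box stands flat and at rest between the rails, its leading end within 6 mm of the end stop, within 12 mm of the centre line and 0.15 rad of the lane's direction (y of tip_box in the frame of lane between -0.012 and 0.012 m and angle between the y axis of tip_box and the x axis of lane, either way round below 0.15 rad and x of tip_box in the frame of lane between -0.065 and -0.055 m and height (world z) of tip_box below 0.004 m and angle between tip_box's own z axis and vertical below 0.05 rad and linear speed of tip_box below 0.01 m/s); the robot touches nothing.
It fails at once if a rail is touched, by the box, the robot or anything else (contact force between any of rail_far, rail_near and anything else above 0.5 N).
It fails at once if the tip box is lifted or tipped (height (world z) of tip_box above 0.008 m or angle between tip_box's own z axis and vertical above 0.12 rad).
It fails at once if the tip box is taken between the fingers (x of the grasp point in the frame of tip_box between -0.037 and 0.033 m and y of the grasp point in the frame of tip_box between -0.054 and 0.054 m and z of the grasp point in the frame of tip_box below 0.06 m).
It fails at once if a bystander is moved more than 15 mm (distance of any of amber_bottle, dropper_bottle, low_jar, film, dish, pen from where it was at the start of the episode above 0.015 m).
It also fails if it takes over 54 s, if anything falls off the work surface, if the arm or the gripper's body presses on something with over 40 N, if the wrist force passes 120 N, or if a joint passes its speed limit or range.

## Working session

There is one attempt and no reset: what is moved stays moved. The work goes in short steps, Python scripts to look and compute and a shell command to move; the robot and the scene stay as the last step left them, time stands still between calls to the robot, and variables do not carry over. Pictures are saved under pics/ and viewed, at most 10 in all, crops included, and the job is handed in when it is done.

```bash
mkdir -p pics
cat > h.py <<'E'
import numpy as np, cv2
from scipy.spatial.transform import Rotation as R
from bench import sense, eyes, robot
def cloud(c):
    K=np.array(c["intrinsics"]); z=c["range_z"].astype(float)
    v,u=np.mgrid[:z.shape[0],:z.shape[1]]
    p=np.stack([(u-K[0,2])/K[0,0]*z,(v-K[1,2])/K[1,1]*z,z],-1)
    A=np.array(c["attitude"]); M=R.from_quat(A).as_matrix() if A.size==4 else A
    w=p@M.T+np.array(c["xyz"]); w[z==0]=np.nan
    return w
def ray(c,px,h):
    K=np.array(c["intrinsics"]);A=np.array(c["attitude"]); M=R.from_quat(A).as_matrix() if A.size==4 else A
    d=M@np.array([(px[0]-K[0,2])/K[0,0],(px[1]-K[1,2])/K[1,1],1]);o=np.array(c["xyz"])
    return o+d*(h-o[2])/d[2]
E
python3 - <<'E'
from h import *
np.set_printoptions(precision=1,suppress=True)
for n in("top","side"):
    c=eyes.camera(n); cv2.imwrite(f"pics/{n}0.png",c["pixels"][:,:,::-1]); w=cloud(c)
    print(n,c["xyz"],c["attitude"])
    for q in("tip_box","rail_far","rail_near","lane"):
        for d in eyes.cut_out(q,n)[:2]:
            p=w[d["mask"]];p=p[~np.isnan(p[:,0])]
            print(q,round(d["score"],2),d["location"],len(p),np.percentile(p,[2,50,98],axis=0).tolist() if len(p) else "")
    for q in("lane_mouth","lane","rail_far","rail_near","tip_box"):
        for d in eyes.landmark_of(q,n)[:2]: print("lm",q,round(d["score"],2),d["location"],ray(c,d["location"],0))
s=sense();print(s["eef_rot"],s["position"],s["force"])
E
```

```text
top [ 261.7  -43.1 1511.8] [-0.7  0.7 -0.1  0.1]
tip_box 0.86 [291.9, 167.3] 1225 [[644.5652739006067, -140.77084346881622, 13.64068011557404], [684.9374881490601, -81.836953071484, 62.22351779413225], [734.4641835900086, -25.4430912022494, 69.09654919820689]]
tip_box 0.85 [294.1, 217.2] 1164 [[495.74783199263527, -143.48460389316935, 29.477884215642476], [535.1688581559704, -88.29234224245008, 62.481277825026154], [579.1582935752867, -30.85278605724208, 69.81411048280758]]
rail_far 0.88 [225.4, 197.7] 328 [[593.2148583113687, 29.453114576828593, 4.263258573359272], [599.4701338707134, 119.78126852064389, 15.090151421618543], [610.8132182068196, 214.5559417929048, 23.11645390524847]]
rail_near 0.83 [219.3, 237.4] 247 [[481.3902678508599, 28.986519370490022, 6.70017639780217], [487.00808072351555, 132.84676670519215, 15.223043938421824], [493.7166129989389, 213.36406921721974, 23.31511454927861]]
rail_near 0.26 [146.8, 215.8] 468 [[513.1664287183942, 323.9206640227164, 8.300706979590222], [543.7591772651026, 355.84085193069905, 26.806552743124257], [577.0044449175283, 389.972127896490
[... 1286 characters left out ...]
[486.6508829858597, 126.32386169333472, 14.488213562238798], [496.266043826865, 198.96299674855698, 17.341322488907508]]
lane 0.79 [279.4, 275.3] 1739 [[480.7459164306808, 34.49658014512747, -1.8691721685435732], [542.938429009709, 244.34772075443107, 13.39380601369703], [605.3894216299686, 275.7190044435218, 33.53145116295965]]
lm lane_mouth 0.65 [233.1, 264.8] [667.3 180.8   0. ]
lm lane 0.98 [280.0, 279.0] [541.9 234.    0. ]
lm rail_far 0.44 [256.8, 275.0] [599.8 221.8   0. ]
lm rail_near 0.44 [300.2, 275.1] [494.8 212.9   0. ]
lm tip_box 0.87 [243.0, 219.7] [694.3 -90.3   0. ]
lm tip_box 0.72 [330.0, 186.5] [ 412.7 -424.9    0. ]
[1.  0.1 0.  0. ] [ 140.6 -609.   210.6] [ 0.2  1.5 -1. ]
```

View pics/top0.png

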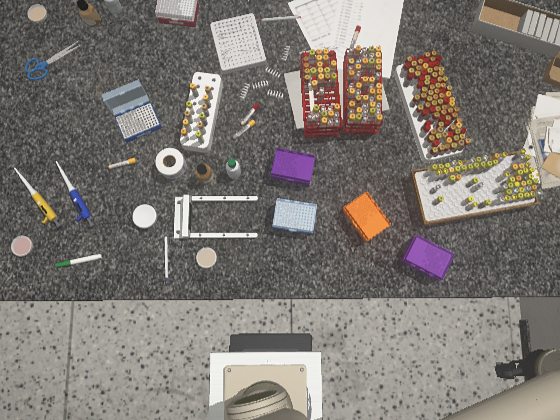

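View pics/side0.png

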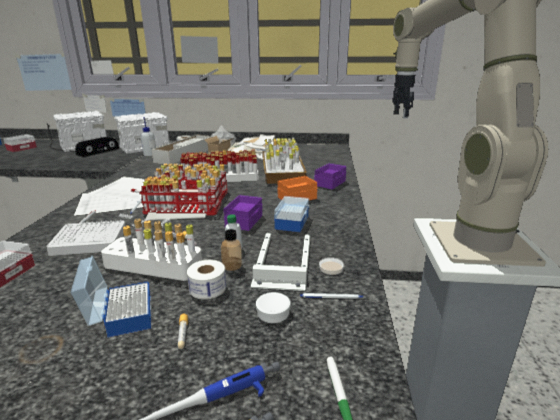

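Top picture: the lane's rails run from (180,197)/(180,236) to (257,198)/(257,235), with the stop on the left. The blue tip box is at (294,216). The orange look-alike is at (366,215) behind it, and the purple ones are at (293,166) and (428,257). Next I measure the lane axis and box pose precisely.

```bash
cat > m.py <<'E'
from h import *
np.set_printoptions(precision=2,suppress=True)
def best(q,n,w,f):
    for d in eyes.cut_out(q,n):
        p=w[d["mask"]];p=p[~np.isnan(p[:,0])]
        if len(p)>20 and f(np.median(p,0)): return p
def boxpose(n,lane=None):
    c=eyes.camera(n);w=cloud(c)
    p=best("tip_box",n,w,lambda m:480<m[0]<600 and -160<m[1]<300)
    t=p[p[:,2]>54] ; r=cv2.minAreaRect(t[:,:2].astype(np.float32))
    return c,w,p,r
if __name__=="__main__":
  for n in("top","side"):
    c,w,p,r=boxpose(n); print(n,"box rect",r,np.median(p[p[:,2]>54],0),"lo",p[:,2].min())
    print(" corners",cv2.boxPoints(r).tolist())
    for q,xx in(("rail_far",600),("rail_near",487)):
        s=best(q,n,w,lambda m:abs(m[0]-xx)<20)
        if s is None: print(q,None);continue
        s=s[(s[:,2]>11)&(s[:,2]<19)]
        l=cv2.fitLine(s[:,:2].astype(np.float32),cv2.DIST_HUBER,0,.01,.01).ravel()
        a=np.arctan(l[0]/l[1]); print(q,len(s),"yaw",a,"x at y=30,130,220",[l[2]+(y-l[3])*l[0]/l[1] for y in(30,130,220)],"y range",np.percentile(s[:,1],[0,2,98,100]))
    m=(w[...,2]>29)&(w[...,2]<39)&(abs(w[...,0]-543)<70)&(w[...,1]>200)&(w[...,1]<290); s=w[m]
    print("stop",len(s),np.percentile(s,[1,50,99],axis=0),cv2.minAreaRect(s[:,:2].astype(np.float32)))
    m=(w[...,2]>3)&(w[...,1]<-150)&(w[...,1]>-420)&(w[...,0]>440)&(w[...,0]<640)
    print("orange ymax",np.sort(w[m][:,1])[-5:])
E
python3 m.py; python3 -c "
from h import *;s=sense();print(s['eef_rot'],R.from_quat(s['eef_rot']).as_matrix(),s['time'])"
```

```text
top box rect ((539.9421997070312, -86.92542266845703), (117.58735656738281, 81.22761535644531), 80.76602172851562) [539.85 -86.18  62.9 ] lo -0.34241855757022677
 corners [[490.4202880859375, -138.44004821777344], [570.5952758789062, -151.474365234375], [589.464111328125, -35.410797119140625], [509.28912353515625, -22.376480102539062]]
rail_far 228 yaw 0.0021473924 x at y=30,130,220 [np.float32(599.42035), np.float32(599.6351), np.float32(599.8283)] y range [ 26.32  29.54 215.48 221.02]
rail_near 235 yaw 0.008922772 x at y=30,130,220 [np.float32(486.51285), np.float32(487.40515), np.float32(488.20822)] y range [ 28.95  32.03 213.   218.73]
stop 256 [[484.55 222.37  29.15]
 [546.81 232.98  34.15]
 [605.06 243.1   38.71]] ((544.12890625, 233.26849365234375), (122.95185089111328, 21.695722579956055), 1.2695897817611694)
orange ymax [-151.66 -151.54 -151.3  -151.25 -150.18]
side box rect ((539.0921630859375, -82.01187133789062), (123.14948272705078, 81.49667358398438), 81.08533477783203) [538.49 -71.78  61.53] lo -3.2122276656199347
 corners [[489.29425048828125, -136.52830505371094], [5
[... 192 characters left out ...]
45), np.float32(598.3262), np.float32(597.6428)] y range [ 30.52  33.64 191.96 196.05]
rail_near 170 yaw 0.008941726 x at y=30,130,220 [np.float32(486.22998), np.float32(487.12418), np.float32(487.92896)] y range [ 24.33  34.01 198.27 200.25]
stop 273 [[482.92 227.75  29.24]
 [544.59 240.04  32.49]
 [604.21 247.48  34.78]] ((544.1548461914062, 237.15170288085938), (21.460466384887695, 123.82890319824219), 88.9718017578125)
orange ymax [-230.72 -229.75 -229.3  -227.82 -227.31]
[9.93575921e-01 1.13167503e-01 3.10616277e-05 6.02944826e-05] [[ 9.74386231e-01  2.24881009e-01  7.53709228e-05]
 [ 2.24881016e-01 -9.74386225e-01 -1.12783959e-04]
 [ 4.80774186e-05  1.26844626e-04 -9.99999991e-01]] 1.4
```

```bash
python3 -m pendant '[[486,-318,0,0,0,-1.34],[486,-318,0,0,0,-1.34],[486,-318,0,0,0,-1.34],[486,-318,0,0,0,-1.34],[486,-318,0,0,0,-1.34],[486,-318,0,0,0,-1.34],[486,-318,0,0,0,-1.34],[486,-318,0,0,0,-1.34]]' 0.55
cat > d.py <<'E'
import sys
from h import *
np.set_printoptions(precision=3,suppress=True)
s=sense();M=R.from_quat(s["eef_rot"]).as_matrix();t=np.array(eval(sys.argv[1]),float)
W=np.array([[0,1,0],[1,0,0],[0,0,-1.]])
print(s["time"],"pos",s["position"],"gap",s["finger_gap"],"F",s["force"],"shift",M.T@(t-s["position"]),"turn",R.from_matrix(M.T@W).as_rotvec(),"q",s["qpos"])
E
python3 d.py [543,-190,210]
```

```text
time: 2.07
position: [372.4, -366.9, 210.9]
eef_rot: [0.816, 0.578, -0.0, 0.0]
force: [1.3, -0.9, -0.6]
finger_gap: 47.1
grip_force: 0.0
2.0667 pos [ 372.355 -366.859  210.913] gap 47.0502055619017 F [ 1.301 -0.897 -0.641] shift [223.44  102.339   0.818] turn [ 0.001  0.001 -0.338] q [ 1.048  0.13  -0.388  1.713  0.051  1.308  0.312]
```

```bash
python3 -m pendant '[[223,102,0,0,0,-0.338],[223,102,0,0,0,-0.338],[223,102,0,0,0,-0.338],[223,102,0,0,0,-0.338],[223,102,0,0,0,-0.338],[223,102,0,0,0,-0.338],[223,102,0,0,0,-0.338],[223,102,0,0,0,-0.338]]' ; python3 d.py [543,-190,28]
```

```text
time: 2.73
position: [543.8, -190.3, 210.4]
eef_rot: [0.708, 0.707, 0.0, -0.0]
force: [-0.7, -0.3, -0.3]
finger_gap: 46.9
grip_force: 0.0
2.7333 pos [ 543.768 -190.349  210.363] gap 46.91749240048903 F [-0.697 -0.277 -0.299] shift [  0.161  -0.811 182.363] turn [ 0.    -0.001 -0.001] q [ 0.738  0.276 -0.575  1.57   0.152  1.34   0.144]
```

```bash
python3 -m pendant '[[0,-1,40,0,0,0],[0,-1,80,0,0,0],[0,-1,120,0,0,0],[0,-1,150,0,0,0],[0,-1,170,0,0,0],[0,-1,186,0,0,0],[0,-1,186,0,0,0]]'
python3 - <<'E'
from h import *
c=eyes.camera("top");cv2.imwrite("pics/t1.png",cv2.resize(c["pixels"][130:300,170:420,::-1],None,fx=3,fy=3))
E
python3 d.py [543,-160,23]
```

```text
time: 3.32
position: [538.4, -193.9, 21.1]
eef_rot: [0.71, 0.704, -0.002, -0.002]
force: [-0.3, 0.2, 0.0]
finger_gap: 46.9
grip_force: 0.0
3.3667 pos [ 539.743 -193.978   23.23 ] gap 47.10698580109509 F [0.248 0.371 0.946] shift [34.003  2.993  0.237] turn [-0.003 -0.001 -0.008] q [ 0.702  0.456 -0.531  1.767  0.269  0.994  0.059]
```

View pics/t1.png

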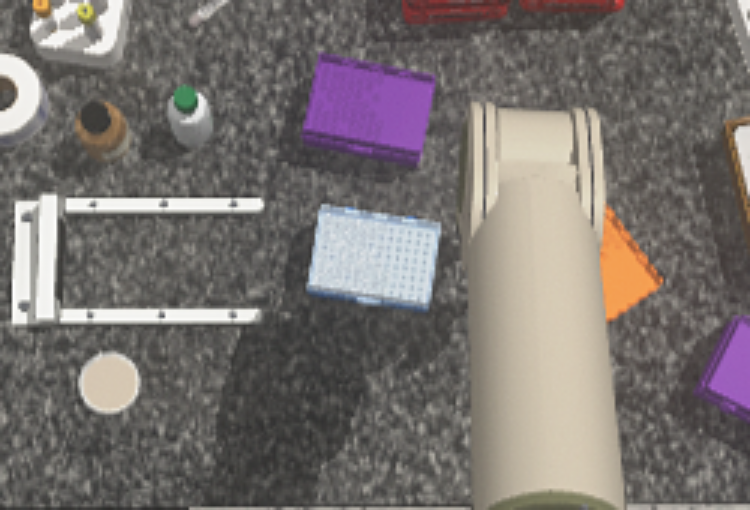

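```bash
python3 -m pendant '[[7,2,0,0,0,0],[14,3,0,0,0,0],[21,3,0,0,0,0],[28,3,0,0,0,0],[34,3,0,0,0,0],[39,3,0,0,0,0],[43,3,0,0,0,0],[46,3,0,0,0,0]]'; python3 d.py [543,-140,23]; python3 -m pendant '[[4,0,0,0,0,0],[8,0,0,0,0,0],[8,0,0,0,0,0],[8,0,0,0,0,0]]' ; python3 d.py [543,-140,23]; python3 m.py | grep -v rail
```

```text
time: 4.03
position: [545.3, -146.8, 25.0]
eef_rot: [0.709, 0.705, 0.0, 0.001]
force: [2.2, -1.0, 0.4]
finger_gap: 47.3
grip_force: 0.8
4.0333 pos [ 545.28  -146.835   24.979] gap 47.33087296212139 F [ 2.181 -0.969  0.43 ] shift [ 6.822 -2.324  1.973] turn [ 0.001  0.001 -0.006] q [ 0.641  0.438 -0.552  1.793  0.27   0.985 -0.025]
time: 4.37
position: [544.6, -138.2, 24.2]
eef_rot: [0.709, 0.705, -0.0, -0.0]
force: [-0.1, -0.0, 0.3]
finger_gap: 47.1
grip_force: 0.1
4.3667 pos [ 544.587 -138.232   24.232] gap 47.082404502850984 F [-0.119 -0.03   0.283] shift [-1.777 -1.577  1.231] turn [-0.001 -0.001 -0.005] q [ 0.631  0.435 -0.556  1.799  0.27   0.984 -0.039]
top box rect ((511.64422607421875, -61.35539245605469), (108.74681091308594, 130.56837463378906), 82.73994445800781) [534.49 -59.85  62.85] lo -3.6692269712018515
 corners [[440.0120849609375, -107.04270935058594], [569.53369140625, -123.54302978515625], [583.2763671875, -15.668075561523438], [453.7547607421875, 0.832244873046875]]
stop 248 [[483.68 222.61  29.45]
 [541.74 233.19  33.55]
 [605.91 243.24  38.68]] ((544.1553344726562, 232.37799072265625), (22.25188446044922, 124.0249252319336), 89.58905029296875)
orange ymax [-150.15 -150.14 -150.11 -150.1  -150.07]
side box rect ((534.1094970703125, -65.77228546142578), (122.94599914550781, 79.73159790039062), 83.16409301757812) [534.17 -53.32  61.47] lo -3.381990081871436
 corners [[487.210205078125, -122.06320190429688], [566.375, -131.55335998535156], [581.0087890625, -9.481369018554688], [501.843994140625, 0.0087890625]]
stop 274 [[482.65 227.69  29.36]
 [543.06 239.99  32.49]
 [604.55 247.32  34.78]] ((544.3276977539062, 237.46102905273438), (22.182147979736328, 124.54157257080078), 88.12727355957031)
orange ymax [-163.11 -158.48 -153.25 -152.01 -150.18]
```

```bash
python3 -m pendant '[[-12,0,0,0,0,0],[-24,0,0,0,0,0],[-24,-25,0,0,0,0],[-24,-55,0,0,0,0],[-24,-85,0,0,0,0],[-24,-95,0,0,0,0],[-24,-95,0,0,0,0],[-24,-95,0,0,0,0]]' 0 20; python3 d.py [455,-93,24]; python3 m.py | grep -A2 side
```

```text
time: 5.43
position: [450.3, -163.7, 25.0]
eef_rot: [0.71, 0.704, 0.0, 0.001]
force: [0.8, 0.3, -0.2]
finger_gap: 0.4
grip_force: 0.0
5.4333 pos [ 450.274 -163.718   25.031] gap 0.399298298247397 F [ 0.845  0.294 -0.185] shift [70.753  4.19   0.963] turn [ 0.001  0.001 -0.008] q [ 0.781  0.267 -0.578  2.009  0.184  0.914  0.099]
side box rect ((534.2362060546875, -65.21768188476562), (121.7797622680664, 80.70926666259766), 81.7567138671875) [533.65 -53.93  61.54] lo -2.9452436543658678
 corners [[485.5683288574219, -119.69255065917969], [565.4437255859375, -131.26437377929688], [582.904052734375, -10.742813110351562], [503.0286865234375, 0.829010009765625]]
rail_far 166 yaw 0.006127433 x at y=30,130,220 [np.float32(597.7316), np.float32(598.34436), np.float32(598.8958)] y range [ 26.41  32.22 195.24 197.09]
```

```bash
python3 -m pendant '[[35,4,0,0,0,0],[69,4,0,0,0,0],[69,9,0,0,0,0],[69,14,0,0,0,0],[69,19,0,0,0,0],[69,23,0,0,0,0],[69,27,0,0,0,0],[69,27,0,0,0,0]]'; python3 d.py [487,-95,24]; python3 m.py | grep -A2 box
```

```text
time: 6.5
position: [477.7, -94.3, 24.4]
eef_rot: [0.71, 0.705, 0.0, -0.0]
force: [-0.3, 0.3, -0.7]
finger_gap: -0.1
grip_force: 0.0
6.5 pos [477.656 -94.318  24.364] gap -0.06204117678597846 F [-0.273  0.304 -0.717] shift [-0.614  9.349  0.364] turn [-0.    -0.    -0.007] q [ 0.659  0.293 -0.617  1.988  0.211  0.924 -0.073]
top box rect ((525.5062255859375, -26.487581253051758), (37.506072998046875, 113.72675323486328), 89.69049072265625) [537.22 -27.96  62.91] lo -2.470874397863554
 corners [[468.5423889160156, -44.933170318603516], [582.2674560546875, -45.547515869140625], [582.4700927734375, -8.0419921875], [468.7449951171875, -7.427646636962891]]
rail_far 240 yaw 0.0045573274 x at y=30,130,220 [np.float32(599.208), np.float32(599.66376), np.float32(600.0739)] y range [ 23.35  28.71 215.68 218.73]
--
side box rect ((534.8722534179688, -66.0933837890625), (123.3492431640625, 79.01654052734375), 82.67359161376953) [534.46 -50.91  61.45] lo -1.547741626553261
 corners [[487.8216552734375, -122.226318359375], [566.193115234375, -132.30264282226562], [581.9228515625, -9.96044921875], [503.5513916015625, 0.115875244140625]]
rail_far 165 yaw 0.008052901 x at y=30,130,220 [np.float32(597.5112), np.float32(598.3166), np.float32(599.0413)] y range [ 30.5   34.85 194.98 198.33]
```

Not yet in contact, or only just. I'll push on.

```bash
python3 -m pendant '[[0,2,0,0,0,0],[0,4,0,0,0,0],[0,6,0,0,0,0],[0,8,0,0,0,0],[0,10,0,0,0,0],[0,10,0,0,0,0]]'; python3 d.py [487,-95,24]; python3 m.py | grep -A2 "side box"
```

```text
time: 7.4
position: [487.6, -93.6, 24.5]
eef_rot: [0.709, 0.705, 0.0, 0.0]
force: [-0.8, -0.5, 0.5]
finger_gap: 0.2
grip_force: 0.2
7.4 pos [487.624 -93.557  24.531] gap 0.19354254128855433 F [-0.784 -0.462  0.511] shift [-1.447 -0.615  0.531] turn [ 0.    -0.    -0.006] q [ 0.647  0.312 -0.614  1.964  0.222  0.931 -0.083]
side box rect ((543.7521362304688, -61.956871032714844), (122.15545654296875, 80.25057983398438), 86.1373291015625) [542.54 -48.14  61.48] lo -2.2045430854110464
 corners [[499.60345458984375, -120.19280242919922], [579.6717529296875, -125.59890747070312], [587.9008178710938, -3.7209396362304688], [507.83251953125, 1.6851654052734375]]
rail_far 139 yaw 0.0041988655 x at y=30,130,220 [np.float32(597.36475), np.float32(597.7846), np.float32(598.16254)] y range [ 34.38  41.14 189.29 194.58]
```

```bash
python3 -m pendant '[[0,-20,0,0,0,0],[-35,-25,0,0,0,0],[-65,-25,0,0,0,0],[-65,-5,0,0,0,0],[-65,25,0,0,0,0],[-65,48,0,0,0,0],[-65,56,0,0,0,0],[-65,56,0,0,0,0]]' 0.35; python3 d.py [543,-150,23];  python3 m.py | grep -A2 "box"
```

```text
time: 8.47
position: [544.3, -158.2, 24.4]
eef_rot: [0.709, 0.705, 0.001, 0.0]
force: [-1.2, 0.3, -0.3]
finger_gap: 30.1
grip_force: 0.0
8.4667 pos [ 544.301 -158.229   24.4  ] gap 30.147958943045168 F [-1.181  0.312 -0.258] shift [ 8.221 -1.344  1.406] turn [ 0.001 -0.001 -0.005] q [ 0.664  0.444 -0.555  1.787  0.273  0.987 -0.005]
top box rect ((545.2884521484375, -66.37799072265625), (117.04016876220703, 80.98291015625), 86.00330352783203) [543.78 -65.65  62.88] lo -6.139706045385537
 corners [[500.8166809082031, -121.93354797363281], [581.6026611328125, -127.57797241210938], [589.76025390625, -10.822433471679688], [508.9742431640625, -5.178009033203125]]
rail_far 228 yaw 0.0074047605 x at y=30,130,220 [np.float32(598.9355), np.float32(599.67596), np.float32(600.3424)] y range [ 26.41  29.53 216.17 221.83]
--
side box rect ((543.3458862304688, -63.542823791503906), (122.89334869384766, 79.65292358398438), 85.87583923339844) [542.98 -51.66  61.39] lo -3.245975375191165
 corners [[499.20343017578125, -121.96614074707031], [578.6500854492188, -127.69462585449219], [587.4883422851562, -5.1195068359375], [508.04168701171875, 0.608978271484375]]
rail_far 144 yaw 0.011469082 x at y=30,130,220 [np.float32(596.702), np.float32(597.849), np.float32(598.8813)] y range [ 35.37  38.15 192.05 195.4 ]
```

```bash
python3 -m pendant '[[10,0,0,0,0,0],[18,0,0,0,0,0],[23,0,0,0,0,0],[28,0,0,0,0,0],[33,0,0,0,0,0],[38,0,0,0,0,0],[42,0,0,0,0,0],[44,0,0,0,0,0]]'; python3 d.py [543,-112,23];  python3 m.py | grep -A2 "side box"
```

```text
time: 9.53
position: [543.1, -114.4, 24.6]
eef_rot: [0.709, 0.705, -0.0, 0.0]
force: [-0.3, -2.6, 1.6]
finger_gap: 29.6
grip_force: 1.3
9.5333 pos [ 543.058 -114.367   24.574] gap 29.573135840881285 F [-0.337 -2.576  1.558] shift [ 2.367 -0.071  1.574] turn [ 0.     0.    -0.006] q [ 0.608  0.425 -0.575  1.817  0.273  0.979 -0.085]
side box rect ((539.5242309570312, -44.81654357910156), (128.85421752929688, 79.28160095214844), 89.34854125976562) [540.92 -28.96  61.51] lo -2.9197664687778797
 corners [[499.1534729003906, -108.78877258300781], [578.429931640625, -109.69020080566406], [579.89501953125, 19.155685424804688], [500.6185302734375, 20.057113647460938]]
rail_far 163 yaw 0.012922602 x at y=30,130,220 [np.float32(597.3413), np.float32(598.63367), np.float32(599.79675)] y range [ 38.72  40.36 195.21 199.07]
```

```bash
python3 -m pendant '[[5,0.5,0,0,0,0],[10,1,0,0,0,0],[15,1.5,0,0,0,0],[20,2,0,0,0,0],[25,2.5,0,0,0,0],[30,3,0,0,0,0],[34,3,0,0,0,0],[35,3,0,0,0,0]]'; python3 d.py [543,-80,23];  python3 m.py | grep -A3 "side box"
python3 - <<'E'
from h import *
c=eyes.camera("side");cv2.imwrite("pics/s2.png",cv2.resize(c["pixels"][170:310,200:400,::-1],None,fx=4,fy=4))
E
```

```text
time: 10.6
position: [546.3, -78.8, 24.5]
eef_rot: [0.709, 0.705, 0.0, -0.0]
force: [0.2, -2.8, -0.5]
finger_gap: 30.0
grip_force: 0.7
10.6 pos [546.305 -78.797  24.547] gap 30.043742547377036 F [ 0.21  -2.84  -0.517] shift [-1.219 -3.3    1.546] turn [ 0.    -0.    -0.005] q [ 0.557  0.422 -0.589  1.824  0.277  0.978 -0.153]
side box rect ((542.9274291992188, -10.327194213867188), (132.06410217285156, 79.32005310058594), 89.69087982177734) [542.36   5.72  61.6 ] lo -4.071166454528679
 corners [[502.9117126464844, -76.1443099975586], [582.2305908203125, -76.57225799560547], [582.943115234375, 55.48992156982422], [503.624267578125, 55.917869567871094]]
rail_far 155 yaw 0.008765655 x at y=30,130,220 [np.float32(597.1507), np.float32(598.0273), np.float32(598.8162)] y range [ 32.32  36.87 194.15 198.44]
rail_near 171 yaw 0.005106167 x at y=30,130,220 [np.float32(486.59503), np.float32(487.10565), np.float32(487.56522)] y range [ 26.92  32.56 198.68 203.27]
```

View pics/s2.png

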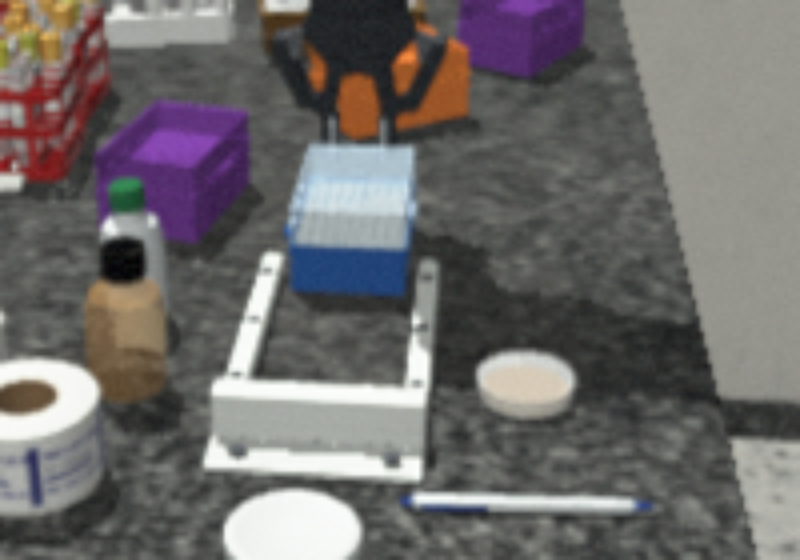

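The box has entered the mouth between the rail ends (285 and 415 in the crop), centred and square. I'll continue straight.

```bash
python3 -m pendant '[[5,0,0,0,0,0],[10,0,0,0,0,0],[15,0,0,0,0,0],[20,0,0,0,0,0],[25,0,0,0,0,0],[30,0,0,0,0,0],[35,0,0,0,0,0],[40,0,0,0,0,0]]'; python3 d.py [543,-40,23];  python3 m.py | grep -A3 "side box"
```

```text
time: 11.72
position: [546.4, -39.3, 24.5]
eef_rot: [0.709, 0.705, -0.0, 0.0]
force: [0.3, -1.4, -1.4]
finger_gap: 29.7
grip_force: 0.8
11.7167 pos [546.43  -39.344  24.481] gap 29.69068576522076 F [ 0.295 -1.428 -1.391] shift [-0.676 -3.427  1.481] turn [-0.     0.    -0.006] q [ 0.5    0.417 -0.604  1.834  0.282  0.976 -0.23 ]
side box rect ((542.6280517578125, 34.494789123535156), (123.64836120605469, 78.94712829589844), 89.27731323242188) [542.7   48.57  61.59] lo -3.440113581171545
 corners [[502.3778381347656, -26.82659149169922], [581.3186645507812, -27.822349548339844], [582.8782958984375, 95.81616973876953], [503.93743896484375, 96.81192779541016]]
rail_far 159 yaw 0.0023524323 x at y=30,130,220 [np.float32(598.5259), np.float32(598.7611), np.float32(598.97284)] y range [ 31.34  36.6  194.47 197.62]
rail_near None
```

```bash
python3 -m pendant '[[6,0,0,0,0,0],[12,0,0,0,0,0],[18,0,0,0,0,0],[24,0,0,0,0,0],[30,0,0,0,0,0],[36,0,0,0,0,0],[42,0,0,0,0,0],[48,0,0,0,0,0]]';  python3 m.py | grep -A3 "side box"; python3 d.py [543,40,23]
```

```text
time: 12.78
position: [546.7, 8.8, 24.5]
eef_rot: [0.709, 0.705, -0.0, -0.0]
force: [-0.5, -2.2, -1.1]
finger_gap: 29.5
grip_force: 0.7
side box rect ((543.061767578125, 84.75846862792969), (78.91778564453125, 119.68955993652344), 0.4415743052959442) [542.85  95.69  61.64] lo -2.496943280457117
 corners [[503.1427917480469, 144.29736328125], [504.0652770996094, 24.61136245727539], [582.980712890625, 25.219573974609375], [582.0582275390625, 144.90557861328125]]
rail_far 140 yaw -0.017889455 x at y=30,130,220 [np.float32(600.66406), np.float32(598.8749), np.float32(597.26465)] y range [ 34.48  41.8  194.71 197.77]
rail_near None
13.1833 pos [546.804   7.747  24.514] gap 30.272126720926227 F [0.227 1.237 0.209] shift [32.227 -4.013  1.51 ] turn [ 0.     0.    -0.006] q [ 0.428  0.419 -0.621  1.836  0.29   0.977 -0.322]
```

```bash
python3 -m pendant '[[6,0,0,0,0,0],[12,0,0,0,0,0],[18,0,0,0,0,0],[24,0,0,0,0,0],[30,0,0,0,0,0],[36,0,0,0,0,0],[42,0,0,0,0,0],[48,0,0,0,0,0]]'; python3 -m pendant '[[4,0,0,0,0,0],[8,0,0,0,0,0],[11,0,0,0,0,0],[13,0,0,0,0,0]]';  python3 m.py | grep -A3 "side box"; python3 d.py [543,90,23]
python3 - <<'E'
from h import *
c=eyes.camera("side");cv2.imwrite("pics/s3.png",cv2.resize(c["pixels"][170:310,200:400,::-1],None,fx=4,fy=4))
E
```

```text
time: 13.85
position: [547.0, 56.8, 24.5]
eef_rot: [0.709, 0.705, -0.0, 0.0]
force: [0.3, -1.9, -1.1]
finger_gap: 30.2
grip_force: 0.7
time: 14.18
position: [547.1, 69.4, 24.5]
eef_rot: [0.709, 0.705, -0.0, 0.0]
force: [0.1, -1.8, 0.4]
finger_gap: 29.7
grip_force: 0.9
side box rect ((543.6030883789062, 143.17489624023438), (121.2544174194336, 79.46919250488281), 89.70552825927734) [543.12 154.39  61.78] lo -3.05166517600469
 corners [[503.55743408203125, 82.75270080566406], [583.0255737304688, 82.34428405761719], [583.6487426757812, 203.5970916748047], [504.18060302734375, 204.00550842285156]]
rail_far 115 yaw -0.016820267 x at y=30,130,220 [np.float32(602.11383), np.float32(600.43164), np.float32(598.91766)] y range [ 37.78  42.55 195.77 198.42]
rail_near 164 yaw 0.0039603277 x at y=30,130,220 [np.float32(486.67236), np.float32(487.0684), np.float32(487.4248)] y range [ 33.47  36.87 197.13 201.71]
14.5833 pos [547.175  68.982  24.548] gap 29.81849489683869 F [-0.471  0.548 -0.706] shift [20.992 -4.306  1.548] turn [ 0.    -0.    -0.006] q [ 0.329  0.433 -0.639  1.824  0.305  0.984 -0.443]
```

View pics/s3.png

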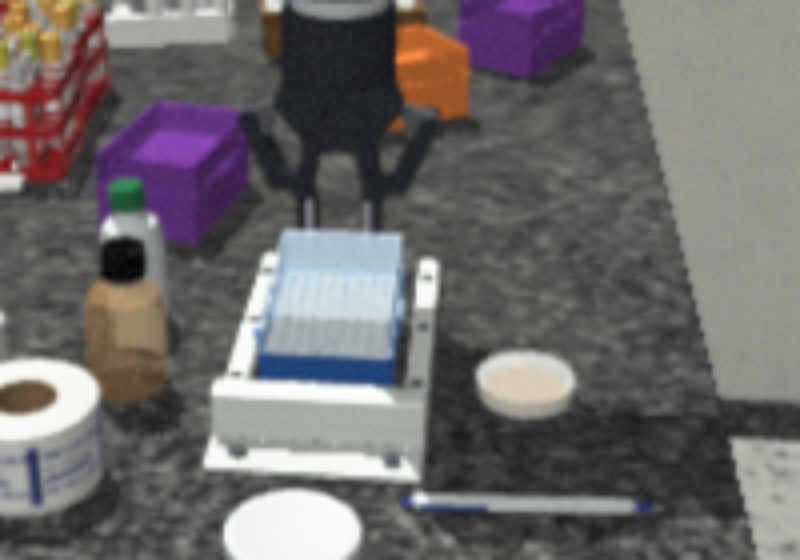

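Box centred, about 20 mm before the stop. Now slow steps, watching the force.

```bash
python3 -m pendant '[[3,0,0,0,0,0],[6,0,0,0,0,0],[9,0,0,0,0,0],[12,0,0,0,0,0],[14,0,0,0,0,0],[15,0,0,0,0,0]]'; python3 -m pendant '[[1,0,0,0,0,0],[2,0,0,0,0,0],[2,0,0,0,0,0]]'|grep -E "pos|force";python3 -m pendant '[[1,0,0,0,0,0],[2,0,0,0,0,0],[2,0,0,0,0,0]]'|grep -E "pos|force"; python3 m.py | grep -A3 "box"
```

```text
time: 15.13
position: [547.1, 84.6, 24.5]
eef_rot: [0.709, 0.705, 0.0, -0.0]
force: [1.1, -1.3, -0.7]
finger_gap: 30.0
grip_force: 1.1
position: [547.2, 86.2, 24.5]
force: [0.7, -0.8, -0.0]
grip_force: 0.4
position: [547.2, 88.3, 24.5]
force: [1.0, -0.6, 0.7]
grip_force: 0.5Traceback (most recent call last):
  File "m.py", line 14, in <module>
    c,w,p,r=boxpose(n); print(n,"box rect",r,np.median(p[p[:,2]>54],0),"lo",p[:,2].min())
            ~~~~~~~^^^
  File "m.py", line 10, in boxpose
    t=p[p[:,2]>54] ; r=cv2.minAreaRect(t[:,:2].astype(np.float32))
        ~^^^^^
TypeError: 'NoneType' object is not subscriptable
```

```bash
for i in 1 2; do :; done; python3 -m pendant '[[1,0,0,0,0,0],[2,0,0,0,0,0],[2,0,0,0,0,0]]'|grep -E "pos|force";python3 -m pendant '[[1,0,0,0,0,0],[2,0,0,0,0,0],[2,0,0,0,0,0]]'|grep -E "pos|force"
python3 - <<'E'
from m import *
c,w,p,r=boxpose("side");print(r,cv2.boxPoints(r).tolist())
E
```

```text
position: [547.2, 90.3, 24.5]
force: [-0.4, -1.5, -0.8]
grip_force: 0.5
position: [547.2, 92.4, 24.5]
force: [0.3, -1.1, -0.6]
grip_force: 0.5
((543.634033203125, 165.78903198242188), (122.15164947509766, 79.3781509399414), 89.55091857910156) [[503.46746826171875, 105.02616119384766], [582.8432006835938, 104.40399932861328], [583.8005981445312, 226.55191040039062], [504.42486572265625, 227.174072265625]]
```

```bash
python3 -m pendant '[[1,0,0,0,0,0],[1,0,0,0,0,0],[1,0,0,0,0,0]]'|grep -E "pos|^force";python3 -m pendant '[[1,0,0,0,0,0],[1,0,0,0,0,0],[1,0,0,0,0,0]]'|grep -E "pos|^force";python3 -m pendant '[[1,0,0,0,0,0],[1,0,0,0,0,0],[1,0,0,0,0,0]]'|grep -E "pos|^force"
```

```text
position: [547.3, 93.1, 24.5]
force: [-0.2, -2.2, 0.0]
position: [547.3, 93.0, 24.5]
force: [-1.0, -3.7, 1.9]
position: [547.3, 93.0, 24.5]
force: [-1.3, -8.0, 2.9]
```

Contact: the position stalls and the force rises. I'll back off and check.

```bash
python3 -m pendant '[[-3,0,0,0,0,0],[-8,0,0,0,0,0],[-20,0,0,0,0,0],[-40,0,0,0,0,0],[-70,0,0,0,0,0],[-100,0,-20,0,0,0],[-125,0,-50,0,0,0],[-140,0,-70,0,0,0]]';python3 -m pendant '[[-30,0,-20,0,0,0],[-60,0,-40,0,0,0],[-80,0,-60,0,0,0],[-80,0,-60,0,0,0],[-80,0,-60,0,0,0]]'|grep -E "pos|^force"
python3 - <<'E'
from m import *
for n in("side","top"):
    c,w,p,r=boxpose(n);print(r,cv2.boxPoints(r).tolist())
    im=c["pixels"][:,:,::-1]; im=im[170:310,200:400] if n=="side" else im[130:280,130:330]
    cv2.imwrite(f"pics/e_{n}.png",cv2.resize(im,None,fx=4,fy=4))
    for q in("amber_bottle","dropper_bottle","low_jar","film","dish","pen"): pass
E
ls pics
```

```text
time: 17.75
position: [546.4, -49.0, 96.2]
eef_rot: [0.71, 0.704, -0.0, 0.0]
force: [1.3, -0.2, 0.9]
finger_gap: 30.2
grip_force: 0.0
position: [546.2, -126.8, 155.3]
force: [-0.0, 1.1, -0.3]
((543.51220703125, 166.76937866210938), (79.01920318603516, 119.76226043701172), 0.12582701444625854) [[503.87115478515625, 226.5635986328125], [504.13421630859375, 106.80162048339844], [583.1532592773438, 106.97515869140625], [582.8901977539062, 226.7371368408203]]
((544.5782470703125, 163.52296447753906), (118.10696411132812, 79.6412582397461), 89.66378784179688) [[504.4117736816406, 104.70417785644531], [584.0516967773438, 104.23683166503906], [584.7447509765625, 222.3417510986328], [505.10479736328125, 222.80909729003906]]
e_side.png
e_top.png
s2.png
s3.png
side0.png
t1.png
top0.png
```

View pics/e_top.png

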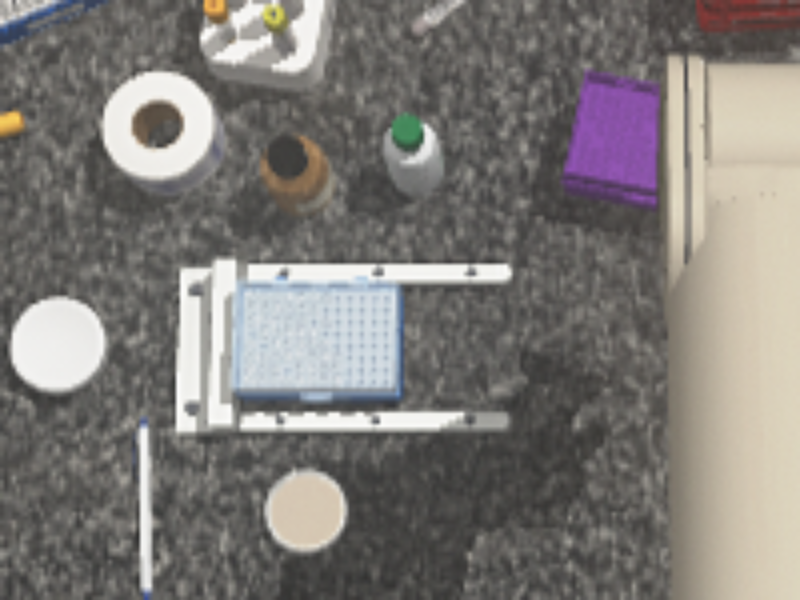

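View pics/e_side.png

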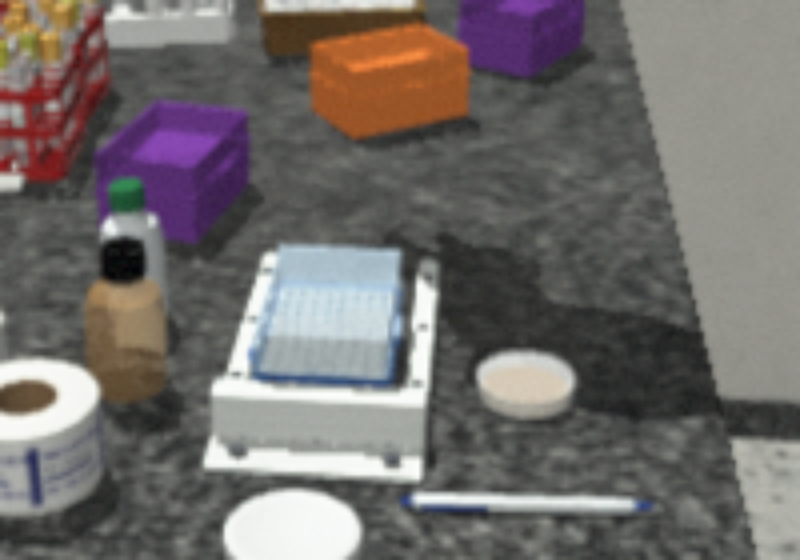

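The box sits against the stop (crop pixel 235,340), between the rails and square. The arm is clear and the bystanders are where they were.

```bash
python3 -c "
from bench import robot;print(robot.close_job())"
```

```text
the job is handed in; nothing more can be done
None
```

The tip box is home against the end stop, square and about 1 mm off the centre line; the bystanders look unmoved in the final pictures, I saw no sign of a rail being touched, and the job is handed in (no verdict was returned).

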